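# Put away the washed grinder parts

## Task

Put away the washed grinder parts from the notebook: stand the two tall cups upright in the tray that already holds a cup, and set the short cap flat in the tray that already holds a cap, all on the tray floor and with the stored cup and cap still standing in their trays. Hang the sieve plate by both its holes on the two pins of the leaning drying stand, fully home and flat against the sloping board, handle outwards and holes at the upper end; keep hold of it until both pins are well through their holes, do not let it drop on. Leave the lighter, the small dish and the tin beside them where they are.

Things in the scene. Friction and masses are not known exactly. Their poses are not given: they have to be found in the camera images.
- cup_a_center (a point): A loose tall open-topped black plastic cup, 40 mm across (41.6 mm over a raised band 10 to 14 mm above its foot), 70 mm high, wall 3 mm; this point is at its centre, half-way up; z is its axis, pointing to the open top. It starts standing on the notebook and has to be put away.
- cup_b_center (a point): A second cup like cup_a: tall open-topped black plastic cup, 40 mm across (41.6 mm over a raised band 10 to 14 mm above its foot), 70 mm high, wall 3 mm; this point is at its centre, half-way up; z is its axis, pointing to the open top. It too starts standing on the notebook and has to be put away.
- cap_a_center (a point): A loose short solid black plastic cap, 44 mm across, 26 mm high with a bevelled top edge and a bright disc on top; this point is at its centre, half-way up; z is its axis. It starts on the notebook and has to be put away.
- cup_stored_center (a point): An identical cup that already stands in the far (+x) end of the cup tray; point at its centre, half-way up. It stays in that tray.
- cap_stored_center (a point): An identical cap that already lies in the far (+x) end of the cap tray; point at its centre, half-way up. It stays in that tray.
- cup_tray: The tray for cups: a fixed open aluminium tray, outside 200 mm (x) by 130 mm (y) by 30 mm high, walls 4 mm, floor 4 mm thick; origin at the centre of its underside, z up. The other tray looks the same. It holds one cup about 60 mm from its centre along +x; the rest is free.
- cap_tray: The tray for caps: a fixed open aluminium tray, outside 200 mm (x) by 130 mm (y) by 30 mm high, walls 4 mm, floor 4 mm thick; origin at the centre of its underside, z up. The other tray looks the same. It holds one cap about 60 mm from its centre along +x; the rest is free.
- sieve_handle (a point): Loose aluminium sieve plate, 90 (x) by 120 (y) by 5 mm, about 160 g, starting flat on the table; on the middle of its top stands a black block handle, 18 (x) by 40 (y) by 40 mm high. This point is inside the handle, on its axis, 29 mm above the plate's underside. Plate axes: z out of its top along the handle, x towards the edge with the two holes.
- sieve_hole_left (a point): Centre, at the plate's underside, of the sieve's through hole on its +y side, 9.5 mm across: from the handle point 28 mm along the plate's x, +45 mm along y, -29 mm along z.
- sieve_hole_right (a point): The same for the hole on the -y side (28, -45, -29 mm from the handle point).
- stand_face: Sloping board, 100 (x) by 150 mm (y), of a fixed drying stand; origin at the centre of its upper face, 75 mm up. z, square to it, leans 0.5 rad from vertical towards the robot; x runs up the slope. Two 8 mm pins stand out of it, 22 mm high (last 5 mm tapering), at x = 28, y = d+45 and d-45 mm. Their stiff strip is set anywhere from d = -9 to +9 mm; d is not measured: look or feel for it.
- notebook: The fixed spiral notebook that the cups and cap start on, 160 mm (x) by 220 mm (y) by 6 mm; origin at the centre of its underside.
- lighter: Bystander, loose, to be left alone: Blue lighter lying on the notebook, 22 by 75 by 12 mm; origin at the centre of its underside.
- dish: Bystander, loose, to be left alone: Small open steel dish, 70 by 50 by 16 mm; origin at the centre of its underside.
- tin: Bystander, loose, to be left alone: Small closed tin, 70 by 45 by 20 mm; origin at the centre of its underside.
Mind the look-alikes: they are no part of the job. Leave any orange look-alike of the part that bears stand_face alone.

How it is judged (in metres and radians):
On the way:
1. the sieve is brought onto both pins while held: its underside within 10 mm of the board at both holes (contact force between the fingers and sieve above 0.5 N and x of sieve_hole_left in the frame of stand_face between 0.024 and 0.032 m and y of sieve_hole_left in the frame of stand_face between 0.033 and 0.057 m and z of each of sieve_hole_left, sieve_hole_right in the frame of stand_face below 0.01 m and x of sieve_hole_right in the frame of stand_face between 0.024 and 0.032 m and y of sieve_hole_right in the frame of stand_face between -0.057 and -0.033 m), for 0.1 s.
At the end, for the whole second after the job is handed in: All three cups and both caps stand inside their own tray on its floor (centre within 6 mm of resting height), within 0.15 rad of upright; the sieve lies over both pins, holes within 4 mm of the pins' line, underside within 4 mm of the board, flat to it within 0.06 rad (x of cup_a_center in the frame of cup_tray between -0.079 and 0.079 m and y of cup_a_center in the frame of cup_tray between -0.044 and 0.044 m and z of each of cup_a_center, cup_b_center, cup_stored_center in the frame of cup_tray below 0.045 m and angle between each of cup_a_center, cup_b_center, cup_stored_center, cap_a_center, cap_stored_center's own z axis and vertical below 0.15 rad and x of cup_b_center in the frame of cup_tray between -0.079 and 0.079 m and y of cup_b_center in the frame of cup_tray between -0.044 and 0.044 m and x of cup_stored_center in the frame of cup_tray between -0.079 and 0.079 m and y of cup_stored_center in the frame of cup_tray between -0.044 and 0.044 m and x of cap_a_center in the frame of cap_tray between -0.077 and 0.077 m and y of cap_a_center in the frame of cap_tray between -0.042 and 0.042 m and z of each of cap_a_center, cap_stored_center in the frame of cap_tray below 0.023 m and x of cap_stored_center in the frame of cap_tray between -0.077 and 0.077 m and y of cap_stored_center in the frame of cap_tray between -0.042 and 0.042 m and x of sieve_hole_left in the frame of stand_face between 0.024 and 0.032 m and y of sieve_hole_left in the frame of stand_face between 0.033 and 0.057 m and z of each of sieve_hole_left, sieve_hole_right in the frame of stand_face below 0.004 m and x of sieve_hole_right in the frame of stand_face between 0.024 and 0.032 m and y of sieve_hole_right in the frame of stand_face between -0.057 and -0.033 m and angle between the z axis of sieve_handle and the z axis of stand_face, either way round below 0.06 rad); the robot touches nothing.
It fails at once if the lighter, dish or tin is shifted by more than 25 mm (distance of any of lighter, dish, tin from where it was at the start of the episode above 0.025 m).
It also fails if it takes over 72 s, if anything falls off the work surface, if the arm or the gripper's body presses on something with over 40 N, if the wrist force passes 120 N, or if a joint passes its speed limit or range.

## Robot

A 7-joint arm with a two-finger parallel gripper is mounted at the origin on the work surface. World frame = base frame: x ahead of the robot, y to its left, z up, the work surface at z = 0. Lengths are in mm, angles in degrees, forces in N, time in s.
With the tool pointing down it reaches from about 350 to 900 mm from the base axis. Payload 19.9 kg.
Tool frame: the origin (TCP) lies between the finger pads; the fingertips stand manip.tips_ahead ahead of it and the grasp point (between the pads) lies 2 mm behind it (manip.tips_ahead is the distance from the TCP to the fingertips, in mm); z points along the fingers, y is the line along which they close (so a half turn about z gives the same grasp; the last joint's range is limited). The gripper opens to 85 mm and grips with 20 to 120 N. Pads are 22 mm wide; open, the fingers measure 114 mm over their backs; the gripper's body (76 mm by 85 mm) begins 54 mm behind the grasp point. The pads swing forward as they close: fully open they stand 13 mm farther back than shut.
Start: joints at [-68.039, 23.915, -0.59, 92.452, 0.269, 63.638, -3.037], TCP at [257.574, 569.437, 248.26] pointing down, gripper open.
Joint ranges: [-161.28, 161.28], [-22.2, 115.67], [-73.04, 71.86], [3.21, 147.25], [-68.34, 248.33], [10.77, 114.83], [-161.83, 161.83]. Speed limits (degrees/s): [108.29, 108.29, 136.94, 136.94, 172.46, 172.46, 172.46].

## Interface

Orientations are given as [roll, pitch, yaw] about the fixed x, y, z axes, in that order (R = Rz(yaw) Ry(pitch) Rx(roll)).
In Python, from plant import state, read_camera, job_done, manip gives the robot as it stands.
- The arm moves only by the tool move_arm, never from a script. Its argument "moves" is a list that holds one entry, the list of rows, each a list of 6 numbers: the shift along the tool's x, y, z in units of 0.6 m (1.0 is 0.6 m), then the turn, a rotation vector about the tool's x, y, z in units of 90 degrees (1.0 is 90 degrees). A call has 1 to 5 rows; each row is the pose to reach, as a shift and turn from the pose commanded when the call began, along the tool's axes at that moment; what a row does not reach only later rows make up. A row lasts 1/8 s, in which the tool goes at most 62.5 mm and 10.7 degrees, less where a joint would pass 70% of its speed; a pose out of reach is approached as far as the arm can. A call with a number of a shift or a turn outside -1 to 1 is refused whole. A call with a gripper value outside its range is refused whole. "fingers" is the gripper's target within -1 to 1 (shut at 1, half-way at 0, fully open at -1), set as the call begins (left out, the last holds). The fingers move at their own pace and stop on an object; "squeeze" is the grip in N (left out, the last holds). Time passes only in rows, so rows that repeat a pose let the fingers close. It gives the time, the measured TCP pose, the force, the opening and the grip force at its end, in the units of the state.
- state(): the state, without advancing time (a new reading comes with each control period).
- read_camera(name): name is "scene" or "top" or "wrist"; returns a dict with "color" (420x560x3 uint8, red, green, blue), "z_map" (420x560 float32, mm along the optical axis (not along the pixel's ray), 0 where there is no reading), "intrinsics" (3x3 intrinsics, pixels), "D" ([k1, k2, p1, p2, k3] as OpenCV has them; the pictures are not rectified), "eye" and "attitude" of the camera in the world. Camera axes: x right, y up, looking along -z (the intrinsics and any distortion apply to the point x, -y, -z); pixel columns grow to the right and rows downward; lengths in mm; the calibration is good to about 2 mm. A picture is of the moment at which its call begins.
- job_done(): hands the job in; it is judged then, once.
The state is a dict: "clock": time; "joints": joint angles; "joint_velocities": joint speeds; "joint_efforts": joint torques, N m; "tcp_pos": TCP position; "eef_rot": TCP orientation; "ft_force": force on the tool from outside, world axes, zero at the start; "torque": the same for the moment, N m; "grip_width": finger opening in mm; "grip_force": force on a finger pad.
Only numpy, scipy, OpenCV 4.12 (cv2) and the standard library are available. Lean on these libraries where they do the work, as an engineer would, in place of code of your own. Each camera call takes 0.05 s, during which the arm holds its last target. There are 200 camera calls.

## Working session

There is one attempt and no reset: what is moved stays moved. The work goes in short steps, Python scripts to look and compute and a tool call to move; the robot and the scene stay as the last step left them, time stands still between calls to the robot, and variables do not carry over. Pictures are saved under pics/ and viewed, at most 10 in all, crops included, and the job is handed in when it is done.

Besides the shell and the picture viewer there is one more tool, called by a JSON object that holds its "api" and its "payload". move_arm: Moves the arm, as the interface text tells. Shifts and turns lie within -1 to 1; 1 stands for 0.6 m of shift or 90 degrees of turn. Its arguments: {"type":"object","properties":{"moves":{"type":"array"},"fingers":{"type":"number"},"squeeze":{"type":"number"}},"required":["moves"]}

```bash
ls; mkdir -p pics
cat > h.py <<'E'
import numpy as np, cv2, pickle
from scipy.spatial.transform import Rotation as R
from plant import state, read_camera, job_done, manip
def cam(n):
    c=read_camera(n); pickle.dump(c,open(f'{n}.pkl','wb')); return c
def load(n): return pickle.load(open(f'{n}.pkl','rb'))
def att(c):
    a=np.array(c['attitude'],float)
    return a if a.shape==(3,3) else R.from_euler('xyz',a,degrees=True).as_matrix()
def cloud(c):
    h,w=c['z_map'].shape
    u,v=np.meshgrid(np.arange(w),np.arange(h))
    p=cv2.undistortPoints(np.stack([u,v],-1).reshape(-1,1,2).astype(np.float64),np.array(c['intrinsics'],float),np.array(c['D'],float)).reshape(h,w,2)
    z=c['z_map'].astype(float)
    P=np.stack([p[...,0]*z,-p[...,1]*z,-z],-1)
    W=P@att(c).T+np.array(c['eye'])
    W[z<=0]=np.nan
    return W
def proj(c,pts):
    P=(np.atleast_2d(pts)-np.array(c['eye']))@att(c)
    P=P*[1,-1,-1]
    return cv2.projectPoints(P,np.zeros(3),np.zeros(3),np.array(c['intrinsics'],float),np.array(c['D'],float))[0].reshape(-1,2)
def tgt(pos,rpy=None,Rm=None):
    s=state(); R0=R.from_euler('xyz',s['eef_rot'],degrees=True)
    d=R0.inv().apply(np.array(pos)-s['tcp_pos'])/600
    r=np.zeros(3)
    if rpy is not None: Rm=R.from_euler('xyz',rpy,degrees=True)
    if Rm is not None: r=(R0.inv()*Rm).as_rotvec(degrees=True)/90
    print('pos',np.round(d,4),'rot',np.round(r,4))
E
python3 - <<'E'
from h import *
print(state()); print({k:getattr(manip,k) for k in dir(manip) if k[0]!='_'} )
cs=[cam(n) for n in('scene','top')]
for n,c in zip(('scene','top'),cs):
    print(n,c['eye'],c['attitude'],c['intrinsics'],c['D'])
    cv2.imwrite(f'pics/{n}1.png',cv2.resize(c['color'][...,::-1],(800,600)))
E
```

```text
pics
{'clock': 0.0, 'joints': array([-68.03748051,  23.94587619,  -0.58992812,  92.48482363,
         0.26580946,  63.63587737,  -3.0380196 ]), 'joint_velocities': array([-0.08186968, -0.00337724, -0.091288  ,  0.06567187,  0.09827702,
        0.00365128,  0.02294386]), 'joint_efforts': array([ 1.98610069e-03, -8.64445353e+01,  6.80172835e-01, -4.34886754e+01,
        1.91351690e-02,  7.60476018e-03, -3.20665436e-05]), 'tcp_pos': array([257.46625624, 569.16571264, 247.68895729]), 'eef_rot': array([-1.79934815e+02,  2.05290449e-03,  1.55656929e+02]), 'ft_force': array([-0.4831126 , -0.2375389 ,  0.20250021]), 'torque': array([-0.01817938,  0.04858788,  0.01174308]), 'grip_force': 0.0, 'grip_width': 85.47186299469362}
{'PlanningError': <class 'plant.PlanningError'>, 'tips_ahead': 17.0}
scene [1386.80604147    6.74963255  892.65777667] [47.68225359  0.16344868 89.06785849] [[468.01557626   0.         284.87187067]
 [  0.         468.01557626 207.24993155]
 [  0.           0.           1.        ]] [-0.11124964  0.          0.          0.          0.        ]
top [ 308.19230086   -9.47739594 1023.97843764] [  9.86923887   1.1961134  -90.08428282] [[453.4598019    0.         270.87267579]
 [  0.         453.4598019  206.88838488]
 [  0.           0.           1.        ]] [-0.0638428  0.         0.         0.         0.       ]
```

View pics/scene1.png

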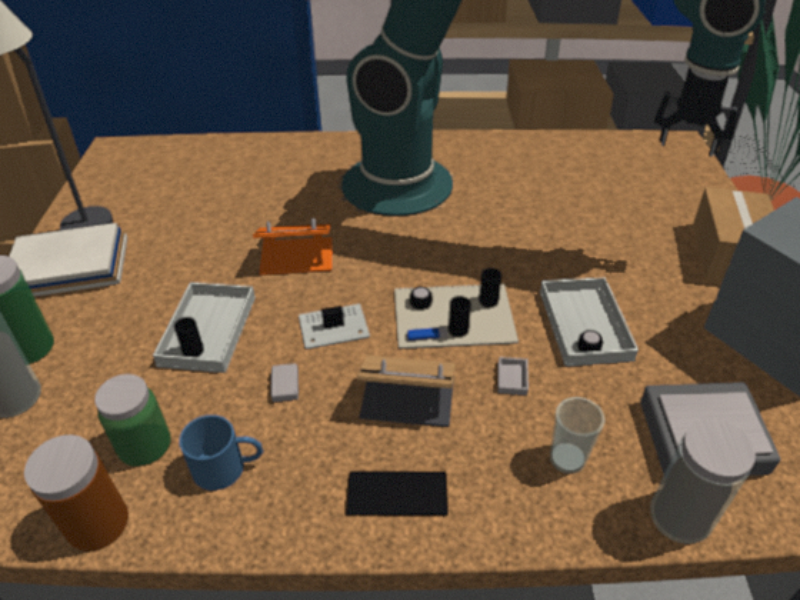

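View pics/top1.png

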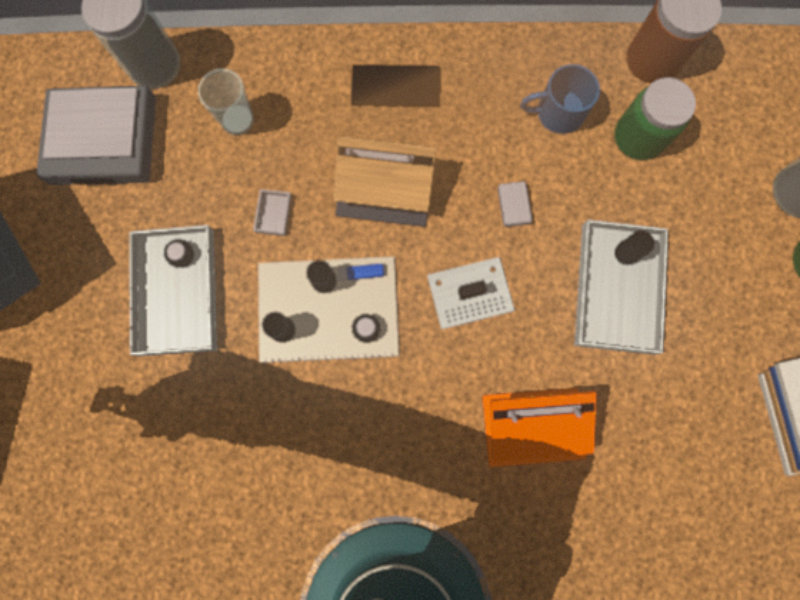

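Scene picture (800×600): cup tray at (207,325) with a stored cup, sieve (333,325), notebook (455,315) with cups (459,316) and (490,288) and cap (421,297), cap tray (587,320), and the wooden stand (407,390).

What could be mistaken in the top view:
- **Stands:** wooden one (385,180) and orange look-alike (540,428). I take the wooden one.
- **Cups:** loose at (278,327) and (322,276); the stored one at (633,247) stays.
- **Caps:** loose at (366,327); the stored one at (178,252) stays.
- **Sieve:** (470,292), holes at (438,283) and (492,268).

Run:
```python
from h import *
A=load('top');B=load('scene')
for n,c in(('top',A),('scene',B)):
    W=cloud(c);z=W[...,2];x=W[...,0];y=W[...,1];C=c['color'].astype(int)
    print(n,'table z',np.nanmedian(z[(x>350)&(x<400)&(abs(y)<100)]))
    if n=='top': print([W[int(v*.7),int(u*.7)].round() for u,v in[(278,327),(322,276),(366,327),(470,292),(385,185),(620,300),(170,310),(178,252),(633,247)]])
    dark=C.sum(2)<150
    for nm,lo,hi in(('cups',66,85),('caps',26,40),('mid',38,52)):
        m=((z>lo)&(z<hi)&(x>350)&(x<700)&(abs(y)<420)).astype(np.uint8)
        k,l,s,ce=cv2.connectedComponentsWithStats(m)
        for i in range(1,k):
            if s[i,4]>30:
                q=W[l==i]; (cx,cy),r=cv2.minEnclosingCircle(q[:,:2].astype(np.float32))
                print(nm,s[i,4],'px',ce[i].round(),'circ',round(cx,1),round(cy,1),round(r,1),'med',np.median(q,0).round(1),'min',q.min(0).round(),'max',q.max(0).round())
A_=cloud(A)
c=A['color']
cv2.imwrite('pics/crop1.png',np.hstack([cv2.resize(c[85:165,225:315,::-1],(400,356)),cv2.resize(c[175:235,290:370,::-1],(400,356))]))
```

```text
top table z 0.25236153719470167
[array([436., 184.,  20.]), array([515., 115.,  21.]), array([434.,  44.,  32.]), array([ 484., -117.,   45.]), array([650.,  14.,  65.]), array([ 477., -363.,   -1.]), array([464., 364.,   5.]), array([554., 346.,  31.]), array([ 562., -382.,   19.])]
cups 1204 px [268. 121.] circ 664.8 17.1 76.5 med [664.6  16.2  75.1] min [635. -58.  66.] max [693.  92.  85.]
cups 112 px [448. 170.] circ 553.6 -375.0 20.3 med [ 553.4 -376.1   71.8] min [ 534. -395.   66.] max [ 574. -355.   78.]
cups 101 px [223. 190.] circ 510.9 113.2 20.5 med [510.2 113.9  75.2] min [491.  94.  68.] max [530. 132.  81.]
cups 100 px [192. 227.] circ 431.3 176.6 20.1 med [431.1 177.7  75.1] min [412. 159.  67.] max [450. 195.  81.]
caps 31 px [ 99. 121.] circ 690.5 415.8 9.8 med [686.5 412.6  33.9] min [681. 411.  27.] max [700. 420.  40.]
caps 125 px [428. 159.] circ 574.5 -360.0 61.0 med [ 592.7 -337.1   29.2] min [ 560. -419.   26.] max [ 602. -301.   33.]
caps 479 px [124. 207.] circ 493.1 356.0 117.6 med [467.3 325.7  29.7] min [390. 284.  26.] max [598. 420.  36.]
caps 237 px 
[... 2314 characters left out ...]
.  40.]
caps 154 px [414. 237.] circ 557.9 350.2 21.8 med [560.9 349.7  31. ] min [537. 329.  26.] max [579. 372.  36.]
caps 56 px [134. 242.] circ 557.4 -372.0 20.0 med [ 568.9 -366.3   33.3] min [ 545. -392.   26.] max [ 575. -354.   39.]
mid 51 px [342. 204.] circ 436.8 175.8 19.5 med [447.9 174.1  44.3] min [430. 158.  38.] max [453. 195.  52.]
mid 99 px [231. 218.] circ 492.9 -121.9 20.3 med [ 494.8 -122.5   45. ] min [ 479. -142.   38.] max [ 508. -102.   49.]
mid 57 px [321. 225.] circ 517.2 112.4 18.5 med [526.3 111.6  43.9] min [515.  94.  38.] max [532. 131.  52.]
mid 59 px [133. 238.] circ 556.8 -372.7 19.5 med [ 568.7 -367.    45.4] min [ 547. -392.   38.] max [ 575. -354.   52.]
```

View pics/crop1.png

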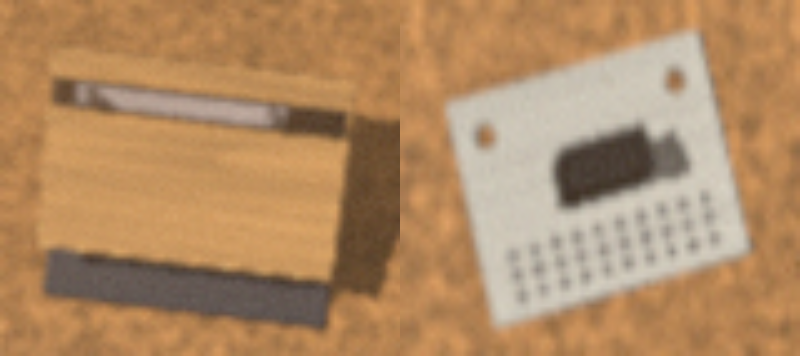

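Crop: the wooden stand, its pin strip shifted towards image left (+y), with pins near crop (85,90) and (275,115). On the sieve the holes are at crop (485,135) and (675,80), on the far (+x) side.

```bash
cat > fit.py <<'E'
from h import *
def fit(c):
    W=cloud(c);x,y,z=W[...,0],W[...,1],W[...,2]
    # stand board plane
    m=(x>590)&(x<720)&(abs(y-17)<110)&(z>35)&(z<115)
    q=W[m]; rng=np.random.default_rng(0);best=0
    for _ in range(300):
        a=q[rng.choice(len(q),3,False)];n=np.cross(a[1]-a[0],a[2]-a[0]);nn=np.linalg.norm(n)
        if nn<500: continue
        n/=nn; n*=np.sign(n[2]); 
        if n[2]<.8 or n[2]>.95 or n[0]>0: continue
        k=abs((q-a[0])@n)<2.5
        if k.sum()>best: best=k.sum();K=k
    p=q[K];c0=p.mean(0);n=np.linalg.svd(p-c0,full_matrices=False)[2][2];n*=np.sign(n[2])
    yax=np.cross(n,[1,0,0]);yax/=np.linalg.norm(yax);xax=np.cross(yax,n)
    l=np.stack([(p-c0)@xax,(p-c0)@yax],1)
    r=cv2.minAreaRect(l.astype(np.float32))
    # trimmed
    print('board n',n.round(3),'tilt',np.arccos(n[2]).round(3),'normal yaw',np.degrees(np.arctan2(-n[1],-n[0])).round(1),'n',best,'rect',r)
    ctr=c0+xax*r[0][0]+yax*r[0][1]
    print('centre',ctr.round(1))
    # pins: above plane
    h=(W-ctr)@n; X=(W-ctr)@xax; Y=(W-ctr)@yax
    mp=(h>9)&(h<26)&(abs(X)<55)&(abs(Y)<80)
    for Xp,Yp,hp in sorted(zip(X[mp],Y[mp],h[mp]),key=lambda t:t[1]): print('pin',round(Xp),round(Yp),round(hp),end='; ')
    print()
for n in('top','scene'):
    print(n);c=load(n);fit(c)
    W=cloud(c);x,y,z=W[...,0],W[...,1],W[...,2];C=c['color'].astype(int)
    g=(abs(C[...,0]-C[...,2])<40)&(C.sum(2)>330)&(z<14)&(x>410)&(x<570)&(y>-200)&(y<-45)
    k,l,s,ce=cv2.connectedComponentsWithStats(cv2.morphologyEx(g.astype(np.uint8),cv2.MORPH_CLOSE,np.ones((5,5))))
    i=1+s[1:,4].argmax();r=cv2.minAreaRect(W[(l==i)&g][:,:2].astype(np.float32));print('sieve',r,np.median(W[(l==i)&g],0))
    for nm,sg in(('cup',-1),('cap',1)):
        q=W[(z>26)&(z<34)&(x>380)&(x<620)&(y*sg>275)&(y*sg<430)];print(nm,cv2.minAreaRect(q[:,:2].astype(np.float32)))
E
python3 fit.py; python3 -c "
from h import *
tgt([434,45,140],[180,0,180])"
```

```text
top
board n [-0.478  0.066  0.876] tilt 0.504 normal yaw -7.8 n 2475 rect ((-1.2436866760253906, 0.26888275146484375), (150.13795471191406, 100.60012817382812), 81.11793518066406)
centre [663.8  16.7  74.8]
pin 22 -44 16; pin 23 -44 12; pin 24 -42 19; pin 22 -42 20; pin 20 -42 20; pin 25 -42 12; pin 20 -40 22; pin 22 -40 19; pin 24 -40 16; pin 26 -40 13; pin 22 -38 21; pin 24 -38 17; pin 20 -38 19; pin 36 46 19; pin 34 46 19; pin 38 46 16; pin 38 47 20; pin 36 47 21; pin 34 48 20; pin 40 48 16; pin 36 49 23; pin 34 50 22; pin 38 50 19; pin 38 52 19; pin 36 52 19; pin 34 52 20; 
sieve ((491.00537109375, -121.95935821533203), (89.61395263671875, 121.69532775878906), 14.173137664794922) [ 485.02007405 -119.21655619    4.81360058]
cup ((496.2991943359375, -359.5029296875), (131.42408752441406, 200.42630004882812), 83.85017395019531)
cap ((494.3602600097656, 356.4722595214844), (199.8633270263672, 132.81346130371094), 4.525097846984863)
scene
board n [-0.471  0.064  0.88 ] tilt 0.495 normal yaw -7.7 n 981 rect ((-6.577754974365234, 0.83624267578125), (150.40647888183594, 105.6670837402343
[... 374 characters left out ...]
; pin 36 46 13; pin 34 46 10; pin 40 47 22; pin 40 48 17; pin 35 48 22; pin 37 48 18; pin 38 48 14; pin 40 48 12; pin 40 49 22; pin 37 50 23; pin 39 50 19; pin 39 50 14; pin 41 50 10; pin 39 50 12; pin 35 50 15; pin 39 52 17; pin 36 53 13; pin 33 53 17; pin 35 53 10; 
sieve ((487.20892333984375, -121.113525390625), (100.26164245605469, 122.39807891845703), 13.249086380004883) [ 501.27140308 -115.66680221    5.51810714]
cup ((496.909423828125, -359.6507568359375), (133.8450469970703, 205.09327697753906), 83.7654037475586)
cap ((495.21185302734375, 357.517822265625), (205.0373992919922, 132.25970458984375), 4.193447589874268)
pos [-0.6281 -0.6745  0.1804] rot [-8.000e-04 -1.000e-04 -2.704e-01]
```

{"api": "move_arm", "payload": {"moves": [[[-0.628,-0.674,0.18,0,0,-0.27],[-0.628,-0.674,0.18,0,0,-0.27],[-0.628,-0.674,0.18,0,0,-0.27],[-0.628,-0.674,0.18,0,0,-0.27],[-0.628,-0.674,0.18,0,0,-0.27]]], "fingers": -1, "squeeze": 40}}

```text
clock: 0.72
tcp_pos: [355.9, 276.8, 188.0]
eef_rot: [180.0, 0.0, 180.0]
ft_force: [1.3, 0.9, 0.3]
grip_width: 85.4
grip_force: 0.0
```

```bash
python3 -c "
from h import *
print(state()['tcp_pos'],state()['eef_rot'],state()['clock'])
tgt([434,45,140],[180,0,180])"
```

```text
[355.86765361 276.78385637 188.00743605] [1.79998115e+02 5.36896529e-03 1.79956363e+02] 0.725
pos [-0.1305 -0.3862  0.08  ] rot [ 0.      0.0001 -0.0005]
```

{"api": "move_arm", "payload": {"moves": [[[-0.13,-0.387,0.08,0,0,0],[-0.13,-0.387,0.08,0,0,0],[-0.13,-0.387,0.08,0,0,0],[-0.13,-0.387,0.08,0,0,0],[-0.13,-0.387,0.08,0,0,0]]]}}

```text
clock: 1.35
tcp_pos: [433.7, 42.5, 139.6]
eef_rot: [-179.9, -0.1, 179.6]
ft_force: [0.1, 0.9, -0.1]
grip_width: 85.3
grip_force: 0.0
```

Run:
```python
from h import *
c=cam('wrist'); print(c['eye'],c['attitude'])
cv2.imwrite('pics/w1.png',c['color'][...,::-1])
W=cloud(c);z=W[...,2];x=W[...,0];y=W[...,1]
m=(z>26)&(z<40)&(abs(x-434)<40)&(abs(y-45)<40);print(m.sum())
if m.sum()>9:print(cv2.minEnclosingCircle(W[m][:,:2].astype(np.float32)),np.nanmedian(z[m]))
tgt([434,45,27],[180,0,180])
```

```text
[360.07244866  43.49543865 265.04185674] [-1.68257860e+01  7.96227188e-02  8.95491027e+01]
2447
((432.0020446777344, 45.19053268432617), 22.087560653686523) 31.853689652776893
pos [-0.0012  0.0004  0.1882] rot [-0.0004 -0.0006 -0.0028]
```

View pics/w1.png

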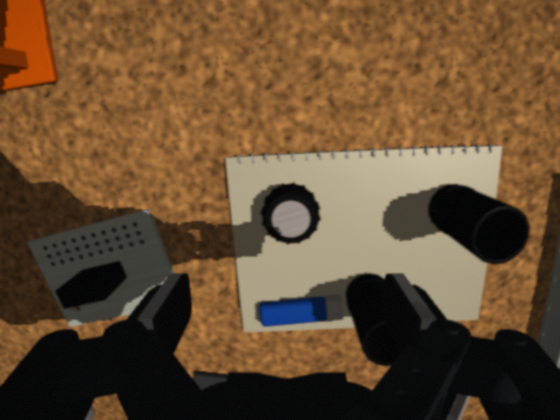

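Wrist view: the cap is at (291,213), where expected, and the lighter at (295,310) is clear of the fingers. Descending to grip the cap.

{"api": "move_arm", "payload": {"moves": [[[0,0,0.1,0,0,0],[0,0,0.188,0,0,0],[0,0,0.188,0,0,0],[0,0,0.188,0,0,0]]]}}

```text
clock: 1.9
tcp_pos: [434.1, 47.2, 29.2]
eef_rot: [180.0, 0.1, -180.0]
ft_force: [-0.3, -0.6, -0.3]
grip_width: 85.4
grip_force: 0.0
```

{"api": "move_arm", "payload": {"moves": [[[0,0,0,0,0,0],[0,0,0,0,0,0],[0,0,0,0,0,0],[0,0,0,0,0,0],[0,0,0,0,0,0]]], "fingers": 1}}

```text
clock: 2.52
tcp_pos: [434.1, 46.8, 28.9]
eef_rot: [180.0, 0.1, 180.0]
ft_force: [-5.7, 0.4, 27.0]
grip_width: 42.3
grip_force: 36.8
```

{"api": "move_arm", "payload": {"moves": [[[0,0,0,0,0,0],[0,0,0,0,0,0],[0,0,-0.08,0,0,0],[0,0,-0.15,0,0,0],[0,0,-0.15,0,0,0]]]}}

```text
clock: 3.15
tcp_pos: [435.0, 46.9, 120.6]
eef_rot: [179.9, 0.3, 180.0]
ft_force: [-0.1, -0.3, -1.2]
grip_width: 42.3
grip_force: 42.5
```

{"api": "move_arm", "payload": {"moves": [[[-0.042,0.517,0,0,0,0],[-0.042,0.517,0,0,0,0],[-0.042,0.517,0,0,0,0],[-0.042,0.517,0,0,0,0],[-0.042,0.517,0,0,0,0]]]}}

```text
clock: 3.78
tcp_pos: [458.4, 358.7, 117.0]
eef_rot: [-180.0, -0.0, 180.0]
ft_force: [1.7, -0.8, 0.6]
grip_width: 41.9
grip_force: 42.5
```

Run:
```python
from h import *
print(state()['tcp_pos'])
tgt([459,357,27],[180,0,180])
```

```text
[458.44037319 358.6881946  117.0439274 ]
pos [-0.001  -0.0028  0.1501] rot [-0.0002 -0.0003 -0.0004]
```

{"api": "move_arm", "payload": {"moves": [[[0,0,0.08,0,0,0],[0,0,0.12,0,0,0],[0,0,0.135,0,0,0],[0,0,0.145,0,0,0],[0,0,0.145,0,0,0]]]}}

```text
clock: 4.4
tcp_pos: [459.1, 356.8, 31.0]
eef_rot: [180.0, 0.0, 179.9]
ft_force: [-0.3, 0.7, 0.3]
grip_width: 41.9
grip_force: 42.5
```

{"api": "move_arm", "payload": {"moves": [[[0,0,0.004,0,0,0],[0,0,0.007,0,0,0],[0,0,0.007,0,0,0]]]}}

```text
clock: 4.78
tcp_pos: [459.1, 356.9, 27.1]
eef_rot: [180.0, 0.0, 180.0]
ft_force: [-3.2, -1.4, 10.5]
grip_width: 41.9
grip_force: 43.4
```

{"api": "move_arm", "payload": {"moves": [[[0,0,0,0,0,0],[0,0,0,0,0,0],[0,0,0,0,0,0],[0,0,0,0,0,0]]], "fingers": -0.4}}

```text
clock: 5.28
tcp_pos: [458.8, 356.7, 26.3]
eef_rot: [-180.0, -0.0, 180.0]
ft_force: [-0.7, 0.1, 0.7]
grip_width: 59.7
grip_force: 0.0
```

{"api": "move_arm", "payload": {"moves": [[[0,0,-0.04,0,0,0],[0,0,-0.1,0,0,0],[0,0,-0.19,0,0,0],[0,0,-0.19,0,0,0]]]}}

```text
clock: 5.78
tcp_pos: [460.4, 357.9, 144.2]
eef_rot: [179.8, 0.3, 180.0]
ft_force: [0.4, -0.6, -0.9]
grip_width: 60.1
grip_force: 0.0
```

Run:
```python
from h import *
c=cam('wrist')
W=cloud(c);z=W[...,2];x=W[...,0];y=W[...,1]
m=(z>22)&(z<40)&(abs(x-459)<35)&(abs(y-357)<35);print(m.sum(),cv2.minEnclosingCircle(W[m][:,:2].astype(np.float32)),np.nanmedian(z[m]))
tgt([431.5,177.3,140],[180,0,180])
tgt([431.5,177.3,55],[180,0,180])
```

```text
2449 ((457.4964599609375, 357.1557312011719), 23.138931274414062) 29.77311176538319
pos [ 0.0464 -0.3     0.0027] rot [ 0.0013  0.0015 -0.0004]
pos [ 0.0467 -0.3003  0.1443] rot [ 0.0013  0.0015 -0.0004]
```

{"api": "move_arm", "payload": {"moves": [[[0.047,-0.3,0,0,0,0],[0.047,-0.3,0,0,0,0],[0.047,-0.3,0,0,0,0],[0.047,-0.3,0,0,0,0],[0.047,-0.3,0,0,0,0]]], "fingers": -1}}

```text
clock: 6.45
tcp_pos: [430.4, 177.0, 139.9]
eef_rot: [-180.0, -0.0, 180.0]
ft_force: [0.0, 1.2, -0.3]
grip_width: 85.5
grip_force: 0.0
```

{"api": "move_arm", "payload": {"moves": [[[0,0,0.07,0,0,0],[0,0,0.14,0,0,0],[0,0,0.14,0,0,0],[0,0,0.14,0,0,0]]]}}

```text
clock: 6.95
tcp_pos: [431.0, 177.5, 57.3]
eef_rot: [180.0, 0.0, -180.0]
ft_force: [-0.4, -0.4, 1.0]
grip_width: 85.4
grip_force: 0.0
```

{"api": "move_arm", "payload": {"moves": [[[0,0,0,0,0,0],[0,0,0,0,0,0],[0,0,0,0,0,0],[0,0,0,0,0,0],[0,0,0,0,0,0]]], "fingers": 1}}

```text
clock: 7.58
tcp_pos: [431.0, 177.0, 57.2]
eef_rot: [180.0, 0.1, 180.0]
ft_force: [-2.2, -0.5, 13.2]
grip_width: 39.4
grip_force: 38.6
```

{"api": "move_arm", "payload": {"moves": [[[0,0,0,0,0,0],[0,0,-0.06,0,0,0],[0,0,-0.14,0,0,0],[0,0,-0.14,0,0,0]]]}}

```text
clock: 8.07
tcp_pos: [432.0, 177.5, 143.6]
eef_rot: [179.8, 0.3, 180.0]
ft_force: [-1.1, -0.6, -0.5]
grip_width: 39.4
grip_force: 40.5
```

Run:
```python
from h import *
print(state()['tcp_pos'],state()['grip_width'])
tgt([437,-354,135],[180,0,180])
```

```text
[432.01989054 177.45026841 143.55269488] 39.435657824683204
pos [-0.009  -0.8858  0.0119] rot [ 0.0018  0.0031 -0.0005]
```

{"api": "move_arm", "payload": {"moves": [[[-0.009,-0.885,0,0,0,0],[-0.009,-0.885,0,0,0,0],[-0.009,-0.885,0,0,0,0],[-0.009,-0.885,0,0,0,0],[-0.009,-0.885,0,0,0,0]]]}}

```text
clock: 8.7
tcp_pos: [433.1, -137.6, 140.3]
eef_rot: [180.0, 0.0, 180.0]
ft_force: [2.0, 1.1, 0.5]
grip_width: 39.3
grip_force: 40.5
```

Run:
```python
from h import *
print(state()['tcp_pos'],state()['grip_width'])
tgt([437,-354,140],[180,0,180])
```

```text
[ 433.05407407 -137.59739891  140.25605445] 39.28796322750832
pos [-0.0067 -0.3607  0.0004] rot [ 0.      0.0001 -0.0003]
```

{"api": "move_arm", "payload": {"moves": [[[-0.006,-0.36,0,0,0,0],[-0.006,-0.36,0,0,0,0],[-0.006,-0.36,0,0,0,0],[-0.006,-0.36,0,0,0,0],[-0.006,-0.36,0,0,0,0]]]}}

```text
clock: 9.32
tcp_pos: [435.8, -353.8, 139.7]
eef_rot: [-180.0, -0.1, 179.8]
ft_force: [0.4, 0.8, -0.5]
grip_width: 38.9
grip_force: 40.6
```

{"api": "move_arm", "payload": {"moves": [[[0,0,0.08,0,0,0],[0,0,0.12,0,0,0],[0,0,0.132,0,0,0],[0,0,0.138,0,0,0],[0,0,0.138,0,0,0]]]}}

```text
clock: 9.95
tcp_pos: [437.3, -351.7, 58.3]
eef_rot: [-180.0, 0.1, 180.0]
ft_force: [-0.4, -0.5, 0.7]
grip_width: 39.4
grip_force: 40.5
```

{"api": "move_arm", "payload": {"moves": [[[0,0,0.003,0,0,0],[0,0,0.006,0,0,0],[0,0,0.006,0,0,0]]]}}

```text
clock: 10.32
tcp_pos: [437.4, -351.9, 55.2]
eef_rot: [-180.0, 0.1, 180.0]
ft_force: [-3.7, 4.8, 20.6]
grip_width: 39.4
grip_force: 42.3
```

{"api": "move_arm", "payload": {"moves": [[[0,0,0,0,0,0],[0,0,0,0,0,0],[0,0,0,0,0,0],[0,0,0,0,0,0]]], "fingers": -0.4}}

```text
clock: 10.82
tcp_pos: [436.9, -351.7, 54.0]
eef_rot: [-180.0, -0.0, 180.0]
ft_force: [-0.5, 0.2, -0.3]
grip_width: 59.8
grip_force: 0.0
```

{"api": "move_arm", "payload": {"moves": [[[0,0,-0.04,0,0,0],[0,0,-0.1,0,0,0],[0,0,-0.16,0,0,0],[0,0,-0.16,0,0,0]]]}}

```text
clock: 11.32
tcp_pos: [437.9, -352.5, 152.4]
eef_rot: [-179.9, 0.2, 180.0]
ft_force: [0.4, -0.7, -0.7]
grip_width: 59.4
grip_force: 0.0
```

Run:
```python
from h import *
c=cam('wrist')
W=cloud(c);z=W[...,2];x=W[...,0];y=W[...,1]
m=(z>64)&(z<84)&(abs(x-437)<35)&(abs(y+354)<35);print(m.sum(),cv2.minEnclosingCircle(W[m][:,:2].astype(np.float32)),np.nanmedian(z[m]))
tgt([510.8,112.6,140],[180,0,180])
tgt([510.8,112.6,56],[180,0,180])
```

```text
1211 ((437.53826904296875, -351.406005859375), 19.99246597290039) 73.02902870954318
pos [-0.1219  0.7742  0.0175] rot [-0.0006  0.0011 -0.0003]
pos [-0.1217  0.7744  0.1575] rot [-0.0006  0.0011 -0.0003]
```

{"api": "move_arm", "payload": {"moves": [[[-0.122,0.774,0,0,0,0],[-0.122,0.774,0,0,0,0],[-0.122,0.774,0,0,0,0],[-0.122,0.774,0,0,0,0],[-0.122,0.774,0,0,0,0]]], "fingers": -1}}

```text
clock: 12.0
tcp_pos: [485.4, -41.0, 149.2]
eef_rot: [-180.0, -0.1, 180.0]
ft_force: [0.7, 0.6, -0.2]
grip_width: 85.4
grip_force: 0.0
```

Run:
```python
from h import *
print(state()['tcp_pos'])
tgt([510.8,112.6,140],[180,0,180])
```

```text
[485.35122364 -41.0119807  149.16183837]
pos [-0.0422  0.2561  0.0152] rot [-0.0001 -0.0007 -0.0005]
```

{"api": "move_arm", "payload": {"moves": [[[-0.042,0.256,0.015,0,0,0],[-0.042,0.256,0.015,0,0,0],[-0.042,0.256,0.015,0,0,0],[-0.042,0.256,0.015,0,0,0],[-0.042,0.256,0.015,0,0,0]]]}}

```text
clock: 12.62
tcp_pos: [510.7, 109.5, 140.3]
eef_rot: [-180.0, -0.1, 179.9]
ft_force: [0.5, -0.0, -1.4]
grip_width: 85.2
grip_force: 0.0
```

{"api": "move_arm", "payload": {"moves": [[[0,0,0.07,0,0,0],[0,0,0.139,0,0,0],[0,0,0.139,0,0,0],[0,0,0.139,0,0,0]]]}}

```text
clock: 13.12
tcp_pos: [511.7, 109.8, 58.8]
eef_rot: [-180.0, 0.0, 179.9]
ft_force: [0.4, 0.4, 0.3]
grip_width: 85.2
grip_force: 0.0
```

{"api": "move_arm", "payload": {"moves": [[[0,0,0,0,0,0],[0,0,0,0,0,0],[0,0,0,0,0,0],[0,0,0,0,0,0],[0,0,0,0,0,0]]], "fingers": 1}}

```text
clock: 13.75
tcp_pos: [511.6, 110.7, 58.4]
eef_rot: [180.0, 0.1, 180.0]
ft_force: [-1.1, 0.3, 10.4]
grip_width: 38.5
grip_force: 39.0
```

{"api": "move_arm", "payload": {"moves": [[[0,0,0,0,0,0],[0,0,-0.06,0,0,0],[0,0,-0.16,0,0,0],[0,0,-0.16,0,0,0]]]}}

```text
clock: 14.25
tcp_pos: [513.1, 111.0, 157.7]
eef_rot: [179.9, 0.4, 180.0]
ft_force: [0.2, -0.7, -1.5]
grip_width: 38.4
grip_force: 40.5
```

Run:
```python
from h import *
print(state()['tcp_pos'],state()['grip_width'])
tgt([495.5,-358,150],[180,0,180])
```

```text
[513.08121644 110.99570951 157.69619256] 38.363394159298615
pos [ 0.0288 -0.7817  0.0109] rot [ 0.0014  0.0041 -0.0004]
```

{"api": "move_arm", "payload": {"moves": [[[0.028,-0.781,0,0,0,0],[0.028,-0.781,0,0,0,0],[0.028,-0.781,0,0,0,0],[0.028,-0.781,0,0,0,0],[0.028,-0.781,0,0,0,0]]]}}

```text
clock: 14.88
tcp_pos: [499.2, -203.5, 153.3]
eef_rot: [180.0, -0.0, 180.0]
ft_force: [1.1, -0.2, -0.4]
grip_width: 38.4
grip_force: 40.6
```

Run:
```python
from h import *
print(state()['tcp_pos'])
tgt([495.5,-358,155],[180,0,180])
```

```text
[ 499.20878566 -203.53698323  153.33370142]
pos [ 0.0061 -0.2574 -0.0028] rot [ 0.0001 -0.0001 -0.0001]
```

{"api": "move_arm", "payload": {"moves": [[[0.006,-0.257,0,0,0,0],[0.006,-0.257,0,0,0,0],[0.006,-0.257,0,0,0,0],[0.006,-0.257,0,0,0,0],[0.006,-0.257,0,0,0,0]]]}}

```text
clock: 15.5
tcp_pos: [496.0, -355.0, 153.1]
eef_rot: [180.0, -0.0, 180.0]
ft_force: [0.3, -0.3, -0.3]
grip_width: 38.5
grip_force: 40.6
```

{"api": "move_arm", "payload": {"moves": [[[0,0,0.09,0,0,0],[0,0,0.135,0,0,0],[0,0,0.15,0,0,0],[0,0,0.156,0,0,0],[0,0,0.156,0,0,0]]]}}

```text
clock: 16.12
tcp_pos: [496.5, -356.0, 60.9]
eef_rot: [-180.0, 0.1, 180.0]
ft_force: [0.9, -0.3, -0.3]
grip_width: 38.1
grip_force: 40.6
```

{"api": "move_arm", "payload": {"moves": [[[0,0,0.003,0,0,0],[0,0,0.006,0,0,0],[0,0,0.006,0,0,0]]]}}

```text
clock: 16.5
tcp_pos: [496.1, -356.0, 56.5]
eef_rot: [-180.0, 0.0, 180.0]
ft_force: [-0.0, -0.5, -0.6]
grip_width: 38.5
grip_force: 40.6
```

{"api": "move_arm", "payload": {"moves": [[[0,0,0.002,0,0,0],[0,0,0.002,0,0,0]]]}}

```text
clock: 16.75
tcp_pos: [496.3, -356.1, 56.4]
eef_rot: [180.0, 0.0, 180.0]
ft_force: [-4.7, 5.6, 20.3]
grip_width: 38.6
grip_force: 42.6
```

{"api": "move_arm", "payload": {"moves": [[[0,0,0,0,0,0],[0,0,0,0,0,0],[0,0,0,0,0,0],[0,0,0,0,0,0]]], "fingers": -0.4}}

```text
clock: 17.25
tcp_pos: [495.9, -356.0, 55.1]
eef_rot: [-180.0, -0.0, 180.0]
ft_force: [0.8, -0.7, 0.5]
grip_width: 60.1
grip_force: 0.0
```

{"api": "move_arm", "payload": {"moves": [[[0,0,-0.04,0,0,0],[0,0,-0.1,0,0,0],[0,0,-0.2,0,0,0],[0,0,-0.2,0,0,0]]]}}

```text
clock: 17.75
tcp_pos: [497.5, -357.3, 179.6]
eef_rot: [-179.8, 0.3, 180.0]
ft_force: [0.4, 0.3, -1.2]
grip_width: 59.8
grip_force: 0.0
```

Run:
```python
from h import *
c=cam('wrist')
W=cloud(c);z=W[...,2];x=W[...,0];y=W[...,1]
for X,Y in((496,-356),(437,-352),(555,-374)):
  m=(z>60)&(z<84)&(abs(x-X)<28)&(abs(y-Y)<35);print(m.sum(),cv2.minEnclosingCircle(W[m][:,:2].astype(np.float32)),np.nanmedian(z[m]))
tgt([491.5,-121,170],[180,0,-166])
```

```text
1071 ((494.41619873046875, -355.551513671875), 20.021331787109375) 72.80888450844003
936 ((437.62042236328125, -351.4398498535156), 19.921131134033203) 73.35748439469073
1183 ((553.6551513671875, -375.44512939453125), 20.162057876586914) 71.04781395772824
pos [0.009  0.3924 0.0112] rot [-0.0012  0.0018 -0.1559]
```

{"api": "move_arm", "payload": {"moves": [[[0.009,0.393,0.012,0,0,-0.156],[0.009,0.393,0.012,0,0,-0.156],[0.009,0.393,0.012,0,0,-0.156],[0.009,0.393,0.012,0,0,-0.156],[0.009,0.393,0.012,0,0,-0.156]]]}}

```text
clock: 18.42
tcp_pos: [490.4, -116.3, 167.0]
eef_rot: [179.9, -0.1, -165.7]
ft_force: [0.6, -0.7, 0.8]
grip_width: 59.9
grip_force: 0.0
```

Run:
```python
from h import *
c=cam('wrist')
W=cloud(c);x,y,z=W[...,0],W[...,1],W[...,2];C=c['color'].astype(int)
near=(x>410)&(x<570)&(y>-200)&(y<-45)
m=near&(z>38)&(z<52);print('handle',m.sum(),m.sum()>9 and cv2.minAreaRect(W[m][:,:2].astype(np.float32)),np.median(z[m]))
g=near&(abs(C[...,0]-C[...,2])<35)&(z<12)&(z>1)
k,l,s,ce=cv2.connectedComponentsWithStats(cv2.morphologyEx(g.astype(np.uint8),cv2.MORPH_CLOSE,np.ones((5,5))))
i=1+s[1:,4].argmax();print('plate',cv2.minAreaRect(W[(l==i)&g][:,:2].astype(np.float32)))
print(state()['tcp_pos'],state()['eef_rot'])
cv2.imwrite('pics/w2.png',c['color'][...,::-1])
```

```text
handle 1167 ((490.018310546875, -121.20402526855469), (17.66744041442871, 39.60747146606445), 14.053327560424805) 44.597396867880036
plate ((490.8582763671875, -123.36494445800781), (90.14227294921875, 122.48908233642578), 13.875665664672852)
[ 490.46171571 -118.6458655   167.27321556] [ 1.79962222e+02 -6.39516447e-02 -1.65832555e+02]
```

View pics/w2.png

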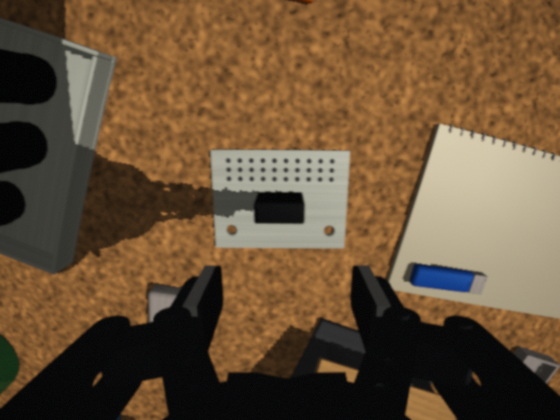

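Wrist view: handle at (278,208), holes at (232,230) and (329,230), plate square to the gripper. Descending to grip the handle.

{"api": "move_arm", "payload": {"moves": [[[0,0,0.1,0,0,0],[0,0,0.18,0,0,0],[0,0,0.22,0,0,0],[0,0,0.23,0,0,0],[0,0,0.23,0,0,0]]]}}

```text
clock: 19.1
tcp_pos: [490.7, -121.0, 30.2]
eef_rot: [-180.0, -0.0, -166.1]
ft_force: [-0.3, 0.1, 1.3]
grip_width: 60.2
grip_force: 0.0
```

{"api": "move_arm", "payload": {"moves": [[[0,0,0,0,0,0],[0,0,0,0,0,0],[0,0,0,0,0,0],[0,0,0,0,0,0],[0,0,0,0,0,0]]], "fingers": 1, "squeeze": 80}}

```text
clock: 19.73
tcp_pos: [491.4, -120.5, 31.3]
eef_rot: [-180.0, 0.1, -166.0]
ft_force: [-2.9, -0.8, 7.9]
grip_width: 39.1
grip_force: 81.1
```

Run:
```python
from h import *
s=state();print(s['tcp_pos'],s['eef_rot'],s['grip_width'])
```

```text
[ 491.42011979 -120.4796392    31.27627191] [-1.79953358e+02  1.03069563e-01 -1.66008752e+02] 39.088020022678265
```

{"api": "move_arm", "payload": {"moves": [[[0,0,-0.06,0,0,0],[0,0,-0.14,0,0,0],[0,0,-0.25,0,0,0],[0,0,-0.25,0,0,0],[0,0,-0.25,0,0,0]]]}}

```text
clock: 20.35
tcp_pos: [490.8, -120.0, 180.5]
eef_rot: [-180.0, 0.1, -166.0]
ft_force: [-0.1, -0.0, -2.5]
grip_width: 39.0
grip_force: 81.3
```

```bash
cat > stand.py <<'E'
from h import *
psi=np.radians(-8.3);t=0.5
C0=np.array([664.3,16.3,75.2])
def frame(psi=psi):
    xb=np.array([np.cos(psi)*np.cos(t),np.sin(psi)*np.cos(t),np.sin(t)])
    n=np.array([-np.sin(t)*np.cos(psi),-np.sin(t)*np.sin(psi),np.cos(t)])
    return np.stack([xb,np.cross(n,xb),n],1)
E
python3 - <<'E'
from stand import *
print(state()['tcp_pos'],state()['eef_rot'],state()['grip_width'])
c=cam('top');cam('scene')
for n in('top','scene'):
    W=cloud(load(n))
    for ps in(-7.8,-8.5,-9):
        F=frame(np.radians(ps));L=(W-C0)@F
        b=(abs(L[...,2])<3)&(abs(L[...,0])<60)&(abs(L[...,1])<85)
        q=L[b]
        m=(L[...,2]>12)&(L[...,2]<26)&(abs(L[...,0]-28)<14)
        for sg in(-1,1):
            mm=m&(abs(L[...,1]-sg*45)<18);pp=L[mm]
            print(n,ps,sg,mm.sum(),pp.mean(0).round(1),end=' | ')
        print('board x',np.percentile(q[:,0],[.5,99.5]).round(1),'y',np.percentile(q[:,1],[.5,99.5]).round(1),'z',np.median(q[:,2]).round(1),'slope',np.polyfit(q[:,0],q[:,2],1)[0].round(3),np.polyfit(q[:,1],q[:,2],1)[0].round(3))
E
```

```text
[ 490.76759166 -119.99150723  180.5101884 ] [-1.79989346e+02  7.29450962e-02 -1.65980870e+02] 38.951924699826456
top -7.8 -1 11 [ 27.6 -36.   18.5] | top -7.8 1 13 [27.6 54.2 18.8] | board x [-48.7  49. ] y [-74.   74.5] z 0.1 slope 0.002 0.001
top -8.5 -1 11 [ 28.  -35.8  18.2] | top -8.5 1 13 [27.1 54.4 19.1] | board x [-48.7  49.1] y [-73.9  74.4] z 0.1 slope 0.002 0.005
top -9 -1 11 [ 28.3 -35.7  18.1] | top -9 1 13 [26.6 54.5 19.3] | board x [-48.9  49.4] y [-73.9  74.3] z 0.1 slope 0.002 0.008
scene -7.8 -1 15 [ 30.  -36.6  16.6] | scene -7.8 1 16 [30.1 53.2 17.4] | board x [-48.8  53.1] y [-75.2  73.8] z 0.4 slope -0.005 0.0
scene -8.5 -1 15 [ 30.4 -36.4  16.4] | scene -8.5 1 16 [29.5 53.4 17.7] | board x [-49.   53.1] y [-75.   73.9] z 0.4 slope -0.004 0.005
scene -9 -1 15 [ 30.7 -36.3  16.3] | scene -9 1 17 [29.1 53.6 17.6] | board x [-48.9  53.4] y [-74.8  73.9] z 0.3 slope -0.005 0.009
```

Run:
```python
from h import *
c=cam('wrist');s=state()
cv2.imwrite('pics/w3.png',cv2.resize(c['color'][200:,100:480,::-1],(760,440),interpolation=cv2.INTER_CUBIC))
W=cloud(c);Rt=R.from_euler('xyz',s['eef_rot'],degrees=True).as_matrix()
T=(W-s['tcp_pos'])@Rt
np.save('T.npy',T)
print('cam in tool',(np.array(c['eye'])-s['tcp_pos'])@Rt)
m=(abs(T[...,2]-25)<8)&(abs(T[...,0])<60)&(abs(T[...,1])<75)
q=T[m];print(m.sum(),q.min(0),q.max(0))
# projected expected holes & plate corners, underside 31 ahead -> top of plate at tool z=26.3
exp=np.array([[-28,45,25],[-28,-45,25],[45,60,25],[45,-60,25],[-45,60,25],[-45,-60,25]],float)
print(proj(c,exp@Rt.T+s['tcp_pos']).round(1))
```

```text
cam in tool [  73.72735477    0.25470648 -125.48187975]
25513 [-44.75558013 -60.35906404  17.01392249] [46.40022182 60.55085462 31.94692465]
[[370.8 317.1]
 [201.3 317.2]
 [414.6 181.3]
 [157.2 181.5]
 [395.  343. ]
 [177.2 343.1]]
```

View pics/w3.png

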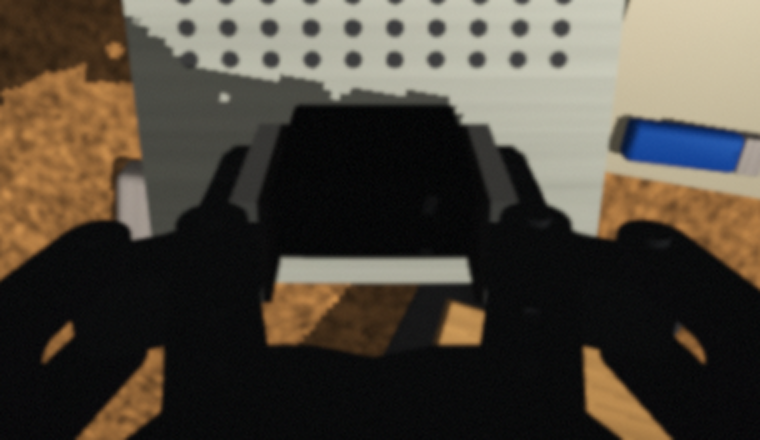

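```bash
cat >> stand.py <<'E'
psi=np.radians(-7.8)
def tool(psi=psi):
    F=frame(psi);return R.from_matrix(np.stack([-F[:,0],F[:,1],-F[:,2]],1))
def go(loc,dpsi=0): # TCP in stand coords
    F=frame(psi);p=C0+F@np.array(loc,float);print('world',p.round(1));tgt(p,Rm=tool(psi+np.radians(dpsi)))
def where():
    s=state();F=frame(psi);Rt=R.from_euler('xyz',s['eef_rot'],degrees=True)
    return (s['tcp_pos']-C0)@F,(tool(psi).inv()*Rt).as_rotvec(degrees=True)
def plate(c,s):
    W=cloud(c);Rt=R.from_euler('xyz',s['eef_rot'],degrees=True).as_matrix()
    T=(W-s['tcp_pos'])@Rt
    m=(abs(T[...,2]-26)<7)&(T[...,0]>16)&(T[...,0]<60)&(abs(T[...,1])<70)
    q=T[m];A=np.c_[q[:,:2],np.ones(len(q))]
    for _ in range(4):
        co=np.linalg.lstsq(A,q[:,2],rcond=None)[0];k=abs(q[:,2]-A@co)<2.5;q=q[k];A=A[k]
    print('plane slopes deg',np.degrees(co[:2]).round(2),'z0 top',co[2].round(2))
    # side edges
    xs=np.arange(20,42,2);e=np.array([[q[abs(q[:,0]-a)<1.5][:,1].min(),q[abs(q[:,0]-a)<1.5][:,1].max()] for a in xs])
    print('side fits',[np.polyfit(xs,e[:,i],1).round(4) for i in(0,1)],'mid y at 0..',e.mean(1).round(2))
    ys=np.arange(-50,51,5);n=np.array([q[abs(q[:,1]-a)<1.5][:,0].max() for a in ys]);print('near edge',np.polyfit(ys,n,1).round(4))
E
python3 - <<'E'
from stand import *
s=state();plate(load('wrist'),s)
go([98,8.7,80])
E
```

```text
plane slopes deg [ 0.2  -0.03] z0 top 26.25
side fits [array([ 3.60000e-03, -6.00041e+01]), array([8.20000e-03, 5.99624e+01])] mid y at 0.. [ 0.03 -0.14  0.33  0.14  0.47 -0.05  0.32  0.21  0.02  0.06  0.32]
near edge [-5.00000e-04  4.61607e+01]
world [712.7  18.5 192.4]
pos [-0.4157  0.1343 -0.023 ] rot [ 0.0606 -0.3156  0.2372]
```

{"api": "move_arm", "payload": {"moves": [[[-0.416,0.134,-0.023,0.06,-0.316,0.237],[-0.416,0.134,-0.023,0.06,-0.316,0.237],[-0.416,0.134,-0.023,0.06,-0.316,0.237],[-0.416,0.134,-0.023,0.06,-0.316,0.237],[-0.416,0.134,-0.023,0.06,-0.316,0.237]]]}}

```text
clock: 21.12
tcp_pos: [714.7, 22.1, 191.8]
eef_rot: [180.0, 28.7, 172.4]
ft_force: [-0.4, 0.6, -2.8]
grip_width: 38.5
grip_force: 81.1
```

Run:
```python
from stand import *
print(where()); go([98,8.7,80])
```

```text
(array([98.98254169, 12.60314566, 78.74885938]), array([-0.13987464, -0.05572439, -0.21543479]))
world [712.7  18.5 192.4]
pos [ 0.0017 -0.0065 -0.0021] rot [0.0016 0.0006 0.0024]
```

{"api": "move_arm", "payload": {"moves": [[[0,0,0,0,0,0],[0,0,0,0,0,0],[0,0,0,0,0,0]]]}}

```text
clock: 21.5
tcp_pos: [712.9, 16.9, 193.8]
eef_rot: [179.9, 28.8, 172.1]
ft_force: [-0.3, 0.2, -2.1]
grip_width: 38.9
grip_force: 81.1
```

```bash
cat >> stand.py <<'E'
def pins(c,s):
    W=cloud(c);Rt=R.from_euler('xyz',s['eef_rot'],degrees=True).as_matrix();F=frame(psi)
    T=(W-s['tcp_pos'])@Rt; L=(W-C0)@F
    b=(abs(L[...,2])<5)&(abs(L[...,0])<48)&(abs(L[...,1])<72)
    q=T[b];A=np.c_[q[:,:2],np.ones(len(q))]
    for _ in range(4):
        co=np.linalg.lstsq(A,q[:,2],rcond=None)[0];k=abs(q[:,2]-A@co)<2.0;q=q[k];A=A[k]
    print('board plane in tool slopes deg',np.degrees(co[:2]).round(2),'z0',co[2].round(2),len(q),'stand z',np.median(L[b][:,2]).round(2))
    h=T[...,0]*co[0]+T[...,1]*co[1]+co[2]-T[...,2]
    out=[]
    for sg in(-1,1):
        m=(h>8)&(h<25)&(abs(L[...,0]-28)<15)&(abs(L[...,1]-8-sg*45)<15)
        p=T[m];print('pin',sg,m.sum(),'tool mean',p.mean(0).round(2),'min',p.min(0).round(1),'max',p.max(0).round(1),'stand',L[m].mean(0).round(2))
        if m.sum()>20:
            for a,bb in((10,14),(14,18),(18,25)):
                k=(h>a)&(h<bb)&m
                if k.sum()>3: print('   h',a,bb,'x',np.percentile(T[k][:,0],[2,98]).round(2),'y',np.percentile(T[k][:,1],[2,98]).round(2))
    return T,h
E
python3 - <<'E'
from stand import *
s=state();print(where())
c=cam('wrist');pins(c,s);plate(c,s)
cv2.imwrite('pics/w4.png',c['color'][...,::-1])
E
```

```text
(array([99.04937927,  7.22048653, 81.0665199 ]), array([-0.03031283, -0.11039676,  0.08915419]))
board plane in tool slopes deg [-0.   -0.01] z0 81.18 36899 stand z -0.3
pin -1 214 tool mean [ 71.52 -42.65  63.2 ] min [ 67.5 -47.9  58.1] max [ 75.1 -39.6  73. ] stand [ 27.58 -35.28  17.7 ]
   h 10 14 x [68.1  74.91] y [-41.87 -39.63]
   h 14 18 x [67.52 75.13] y [-47.67 -39.72]
   h 18 25 x [68.12 74.58] y [-46.73 -40.42]
pin 1 218 tool mean [71.81 44.87 63.43] min [67.8 41.8 58.1] max [75.7 50.3 72.9] stand [27.43 52.24 17.52]
   h 10 14 x [68.44 75.42] y [41.89 44.89]
   h 14 18 x [68.02 75.62] y [42.15 49.64]
   h 18 25 x [68.63 74.8 ] y [42.93 48.92]
plane slopes deg [ 0.09 -0.01] z0 top 26.6
side fits [array([ 2.76000e-02, -6.08637e+01]), array([3.2000e-03, 6.0069e+01])] mid y at 0.. [-0.08 -0.08  0.01  0.02  0.02  0.12  0.    0.04  0.21  0.18  0.26]
near edge [-1.30000e-03  4.66208e+01]
```

View pics/w4.png

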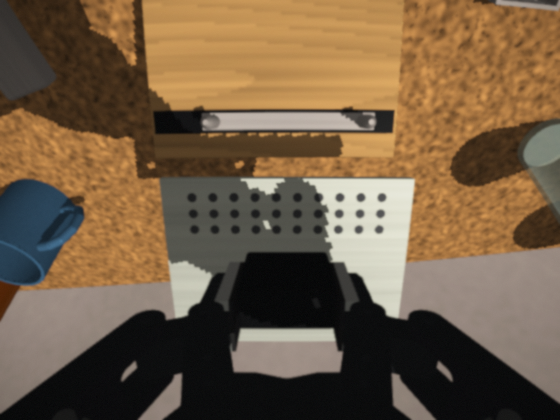

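Wrist view: pins at (210,120) and (367,120) in the wooden stand, with the held plate below them, aligned to the board. Moving the holes over the pins at standoff.

{"api": "move_arm", "payload": {"moves": [[[0.09,0.002,0,0,0,-0.002],[0.164,0.002,0,0,0,-0.002],[0.164,0.002,0.033,0,0,-0.002],[0.164,0.002,0.033,0,0,-0.002],[0.164,0.002,0.033,0,0,-0.002]]]}}

```text
clock: 22.18
tcp_pos: [638.0, 29.4, 129.8]
eef_rot: [-180.0, 28.8, 172.3]
ft_force: [-0.1, 0.0, -1.5]
grip_width: 38.8
grip_force: 81.1
```

{"api": "move_arm", "payload": {"moves": [[[0,0,0,0,0,0],[0,0,0,0,0,0],[0,0,0,0,0,0],[0,0,0,0,0,0]]]}}

```text
clock: 22.68
tcp_pos: [637.7, 29.9, 129.1]
eef_rot: [-180.0, 28.8, 172.4]
ft_force: [-0.3, -0.8, -1.4]
grip_width: 38.5
grip_force: 81.1
```

Run:
```python
from stand import *
l,r=where();ref=np.array([99.049,7.220,81.067]);d=l-ref
print('loc',l.round(2),r.round(2),'tool shift since ref',np.round([-d[0],d[1],-d[2]],2),'want 98.55,1.05,(51.. full)')
c=cam('wrist');plate(c,state())
for n in('top',):
    c=cam(n);s=state();Rt=R.from_euler('xyz',s['eef_rot'],degrees=True).as_matrix()
    print(proj(c,np.array([[-27,45,26],[-27,-45,26],[-44,0,26],[0,0,-10]])@Rt.T+s['tcp_pos']).round())
    cv2.imwrite('pics/t2.png',cv2.resize(c['color'][70:180,210:330,::-1],(655,600),interpolation=cv2.INTER_CUBIC))
```

```text
loc [ 1.07  9.83 60.86] [-0.07 -0.13 -0.17] tool shift since ref [97.97  2.61 20.2 ] want 98.55,1.05,(51.. full)
plane slopes deg [0.08 0.01] z0 top 26.54
side fits [array([ 2.84000e-02, -6.08922e+01]), array([8.20000e-03, 5.99195e+01])] mid y at 0.. [-0.13 -0.21  0.04  0.07  0.17  0.06 -0.1   0.06  0.22  0.22  0.29]
near edge [-1.40000e-03  4.65915e+01]
[[242. 107.]
 [284. 112.]
 [264. 102.]
 [260. 125.]]
```

View pics/t2.png

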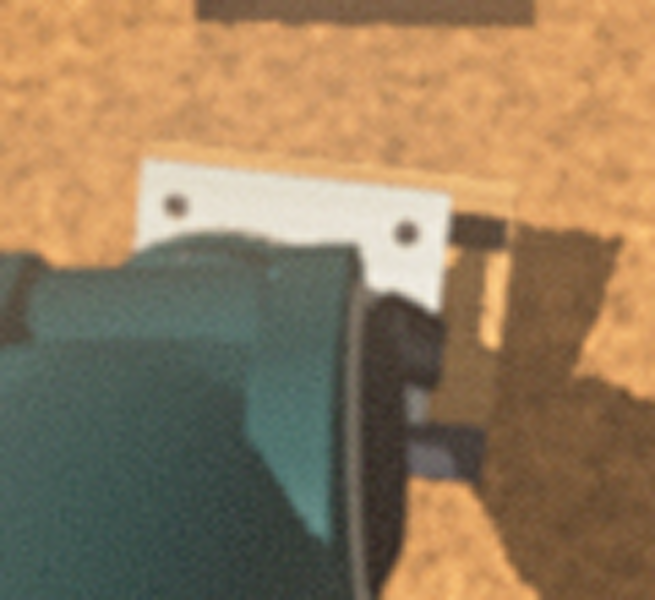

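Top crop: both holes visible at (176,205) and (406,233) over the board. I'll compare them with the pin positions from the same camera.

Run:
```python
from stand import *
c=load('top');F=frame(psi)
g=cv2.cvtColor(c['color'],cv2.COLOR_RGB2GRAY).astype(float)
K=np.array(c['intrinsics'],float);D=np.array(c['D'],float)
out=[]
for u0,v0 in((210+176/5.46,70+205/5.46),(210+406/5.46,70+233/5.46)):
    u,v=np.meshgrid(np.arange(int(u0)-4,int(u0)+6),np.arange(int(v0)-4,int(v0)+6))
    w=np.clip(np.median(g[v,u])-15-g[v,u],0,None)*(np.hypot(u-u0,v-v0)<3.6)
    uc,vc=(u*w).sum()/w.sum(),(v*w).sum()/w.sum()
    p=cv2.undistortPoints(np.array([[[uc,vc]]]),K,D)[0,0]
    ray=att(c)@np.array([p[0],-p[1],-1]); eye=np.array(c['eye'])
    e=(eye-C0)@F; r=ray@F; zt=60.9-26.5+0; 
    for z in(zt,zt-2.5):
        t=(z-e[2])/r[2]; print('hole px',round(uc,2),round(vc,2),'stand',(e+t*r).round(2),end=' ')
    print()
for i in range(3):
    l,r=where();print(l.round(2),r.round(2)); cam('wrist')
```

```text
hole px 241.76 107.23 stand [28.32 55.88 34.4 ] hole px 241.76 107.23 stand [28.01 56.22 31.9 ] 
hole px 284.0 112.31 stand [ 28.25 -34.27  34.4 ] hole px 284.0 112.31 stand [ 27.94 -34.17  31.9 ] 
[ 1.02  9.86 60.82] [-0.07 -0.13 -0.18]
[ 0.99  9.85 60.79] [-0.07 -0.13 -0.18]
[ 1.02  9.86 60.8 ] [-0.07 -0.13 -0.18]
```

{"api": "move_arm", "payload": {"moves": [[[0.001,-0.0026,0,0,0,0],[0.001,-0.0026,0,0,0,0],[0.001,-0.0026,0.005,0,0,0],[0.001,-0.0026,0.005,0,0,0],[0.001,-0.0026,0.005,0,0,0]]]}}

```text
clock: 23.55
tcp_pos: [638.4, 28.2, 126.1]
eef_rot: [-180.0, 28.8, 172.4]
ft_force: [-0.3, 0.2, -1.0]
grip_width: 38.3
grip_force: 81.1
```

```bash
cat >> stand.py <<'E'
def rep():
    l,r=where();ref=np.array([99.049,7.220,81.067]);d=l-ref;s=state()
    print('err to go tool x,y',np.round([98.55+d[0],1.05-d[1]],2),'underside above board',round(l[2]-31.2,2),'rot',r.round(2),'F(stand)',(s['ft_force']@frame(psi)).round(1),s['clock'])
E
python3 -c "
from stand import *
rep()"
```

```text
err to go tool x,y [-0.09 -0.02] underside above board 26.53 rot [-0.07 -0.12 -0.18] F(stand) [-0.8  0.2 -0.7] 23.55
```

{"api": "move_arm", "payload": {"moves": [[[0,0,0.004,0,0,0],[0,0,0.008,0,0,0],[0,0,0.012,0,0,0],[0,0,0.015,0,0,0],[0,0,0.015,0,0,0]]]}}

```text
clock: 24.18
tcp_pos: [642.6, 27.7, 118.2]
eef_rot: [-180.0, 28.8, 172.4]
ft_force: [0.6, 0.5, -1.4]
grip_width: 39.0
grip_force: 81.1
```

```bash
python3 -c "
from stand import *
rep()"
```

```text
err to go tool x,y [-0.11 -0.08] underside above board 17.54 rot [-0.06 -0.12 -0.18] F(stand) [-0.2  0.5 -1.5] 24.175
```

No contact and on line; continuing down in steps.

{"api": "move_arm", "payload": {"moves": [[[0,0,0.004,0,0,0],[0,0,0.008,0,0,0],[0,0,0.012,0,0,0],[0,0,0.012,0,0,0]]]}}

```text
clock: 24.68
tcp_pos: [646.0, 27.2, 111.9]
eef_rot: [-180.0, 28.8, 172.4]
ft_force: [0.1, 1.1, -1.8]
grip_width: 38.9
grip_force: 81.1
```

```bash
python3 -c "
from stand import *
rep()"
```

```text
err to go tool x,y [-0.09 -0.05] underside above board 10.38 rot [-0.07 -0.12 -0.18] F(stand) [-0.9  1.1 -1.5] 24.675
```

{"api": "move_arm", "payload": {"moves": [[[0,0,0.004,0,0,0],[0,0,0.008,0,0,0],[0,0,0.011,0,0,0],[0,0,0.013,0,0,0],[0,0,0.013,0,0,0]]]}}

```text
clock: 25.3
tcp_pos: [649.8, 26.6, 105.0]
eef_rot: [-180.0, 28.8, 172.4]
ft_force: [0.2, 0.8, -0.9]
grip_width: 39.2
grip_force: 81.1
```

```bash
python3 -c "
from stand import *
rep()"
```

```text
err to go tool x,y [0.   0.04] underside above board 2.53 rot [-0.06 -0.13 -0.17] F(stand) [-0.4  0.8 -0.9] 25.3
```

{"api": "move_arm", "payload": {"moves": [[[0,0,0.002,0,0,0],[0,0,0.004,0,0,0],[0,0,0.004,0,0,0]]]}}

```text
clock: 25.68
tcp_pos: [651.0, 26.5, 103.0]
eef_rot: [-180.0, 28.8, 172.4]
ft_force: [0.1, 0.7, -1.5]
grip_width: 39.0
grip_force: 81.2
```

```bash
python3 -c "
from stand import *
rep()"
```

```text
err to go tool x,y [ 0.04 -0.03] underside above board 0.18 rot [-0.07 -0.13 -0.17] F(stand) [-0.7  0.7 -1.3] 25.675
```

{"api": "move_arm", "payload": {"moves": [[[0,0,0.001,0,0,0],[0,0,0.002,0,0,0],[0,0,0.002,0,0,0]]]}}

```text
clock: 26.05
tcp_pos: [651.1, 26.5, 102.9]
eef_rot: [179.9, 28.8, 172.4]
ft_force: [-29.9, 2.7, 36.2]
grip_width: 38.9
grip_force: 87.0
```

```bash
python3 -c "
from stand import *
rep()"
```

```text
err to go tool x,y [ 0.09 -0.05] underside above board 0.04 rot [-0.14 -0.13 -0.14] F(stand) [-8.9 -1.4 46.1] 26.05
```

Home on the board. Easing the press, releasing, and retreating square to the board.

{"api": "move_arm", "payload": {"moves": [[[0,0,-0.002,0,0,0],[0,0,-0.002,0,0,0]]]}}

```text
clock: 26.3
tcp_pos: [651.0, 26.6, 103.1]
eef_rot: [-180.0, 28.8, 172.4]
ft_force: [0.3, -0.0, -0.6]
grip_width: 38.9
grip_force: 81.1
```

{"api": "move_arm", "payload": {"moves": [[[0,0,0,0,0,0],[0,0,0,0,0,0],[0,0,0,0,0,0],[0,0,0,0,0,0]]], "fingers": -0.4}}

```text
clock: 26.8
tcp_pos: [651.0, 26.5, 103.0]
eef_rot: [-180.0, 28.8, 172.4]
ft_force: [0.1, -0.4, 0.2]
grip_width: 59.9
grip_force: 0.0
```

{"api": "move_arm", "payload": {"moves": [[[0,0,-0.03,0,0,0],[0,0,-0.08,0,0,0],[0,0,-0.16,0,0,0],[0,0,-0.2,0,0,0],[0,0,-0.2,0,0,0]]]}}

```text
clock: 27.42
tcp_pos: [593.7, 35.4, 209.4]
eef_rot: [179.9, 28.9, 172.5]
ft_force: [-0.2, 1.1, -0.8]
grip_width: 59.7
grip_force: 0.0
```

Run:
```python
from stand import *
s=state();print(s['clock'],s['grip_width'])
c=cam('wrist');W=cloud(c);L=(W-C0)@frame(psi)
m=(abs(L[...,2]-4)<6)&(abs(L[...,0])<44)&(abs(L[...,1]-9)<58)
q=L[m];print(m.sum(),'z med',np.median(q[:,2]),'slopes',np.degrees(np.linalg.lstsq(np.c_[q[:,:2],np.ones(len(q))],q[:,2],rcond=None)[0]).round(2))
t=cam('scene')
cv2.imwrite('pics/end.png',np.hstack([c['color'],cv2.resize(t['color'][180:300,100:440],(560,420))])[::1,::1,::-1][:, :, :])
i=cv2.imread('pics/end.png');cv2.imwrite('pics/end.png',cv2.resize(i,(800,300)))
```

```text
27.425 59.66466412364708
11520 z med 4.660811286309495 slopes [-3.0000e-02  2.0000e-02  2.6711e+02]
```

View pics/end.png

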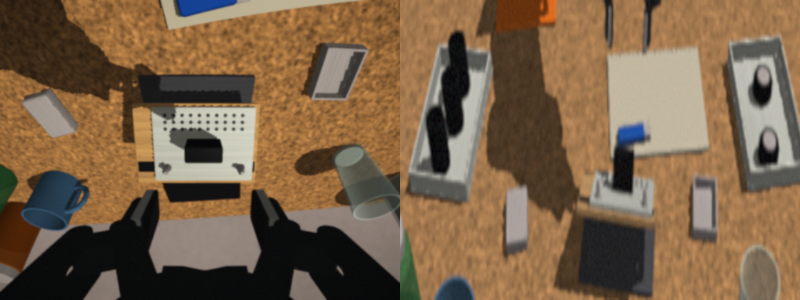

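The left view shows the sieve flat on the board with both pins through its holes, at (165,168) and (238,168). The right view shows three cups upright in the left tray and two caps in the right tray; the lighter, dish and tin are where they were.

```bash
python3 -c "
from h import *
print(job_done())"
```

```text
the job is handed in; nothing more can be done
None
```

The job is handed in at about 27.5 s: both cups and the cap are in their trays, the sieve hangs flat on both pins, and the lighter, dish and tin are untouched; the hand-in gave no pass/fail result.

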